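Zero the check scale and load the orange float

TASK

Take the leftover white float out of the deep weighing pan and stand it in the black tray; with the pan empty, turn the tare knob on the sloping console until its red pointer reads zero (the green mark at the top of the dial) and let go of it. Then lower the orange float gently into the pan, set down on its foot and not dropped. Leave everything else as it is.

Things in the scene. Friction and masses are not known exactly. Their poses are not given: they have to be found in the camera images.
- console: Grey scale console, fixed, about 156 mm deep, 180 mm wide and 125 mm high; origin on the table under the dial's centre, z up, x to its back, its low front edge towards -x. Its top face slopes 30 degrees, rising to +x, so the dial's axis leans 30 degrees from vertical towards -x of the console. White dial of 156 mm diameter on the face.
- dial_center (a point): Centre of the dial on the sloping face, 75 mm above the table, axes as the console.
- zero_mark (a point): The zero of the dial: centre of the green mark, 66 mm up the slope from the dial's centre, axes as the console.
- knob_grip (a point): Where to grip the tare knob, on its axis, 32 mm out from the dial's face; z is the axis pointing out of the face, x runs along the pointer (turns with the knob). The knob: a black ribbed round drum of 56 mm diameter, 11 to 48 mm out from the face; grip it across its rim at any angle. Its red pointer arm lies under the drum, 4 to 8 mm above the face.
- pointer_tip (a point): Tip of the red pointer (a bar 6 mm wide, 4 mm thick), 62 mm from the knob's axis, 7.5 mm out from the face; turns with the knob.
- tare (a joint): Angle of the tare knob in rad: 0 when the pointer is on the green zero mark, growing counter-clockwise as seen looking onto the face; stops at -2.9 and 2.9. It starts between 0.6 and 2.4 and stays where it is left. About 0.06 N m to turn.
- pan: Deep weighing pan, an open aluminium bin on a black foot, fixed: outside 210 (x) by 180 (y) mm, walls 5 mm thick, rim 110 mm above the table, inner floor 25 mm above the table; origin on the table under its centre, z up.
- pan_floor (a point): Centre of the pan's inner floor, 85 mm below the rim; axes as the pan.
- tray: Shallow black tray, fixed: outside 130 (x) by 270 (y) mm, walls 5 mm thick, rim 13 mm high, floor 5 mm above the table; origin on the table under its centre. The orange and the blue float stand near its two ends, with free room in the middle.
- tray_floor (a point): Centre of the tray's inner floor; axes as the tray.
- white_float: White float, starts in the pan: 62 mm diameter, 56 mm tall, about 110 g, a plastic ball cut flat below into a 37 mm wide foot on which it stands; origin at the centre of the foot's underside, z up through the top, widest 25 mm above the foot.
- orange_float: Orange float, starts near one end of the tray: 62 mm diameter, 56 mm tall, about 110 g, a plastic ball cut flat below into a 37 mm wide foot on which it stands; origin at the centre of the foot's underside, z up through the top, widest 25 mm above the foot.
- blue_float: Blue float, stays near the other end of the tray: same shape as the others.
- glue_bottle: Bystander: white bottle with red cap, 60 mm diameter, 170 mm tall, origin under its centre.
- jar: Bystander: glass jar, 72 mm diameter, 95 mm tall, origin under its centre.
- tape_roll: Bystander: tape core lying flat, 96 mm diameter, 36 mm tall, origin under its centre.
- screwdriver: Bystander: screwdriver lying on the table, about 200 mm long, along its x.
- mug: Bystander: white mug, 80 mm diameter, 90 mm tall, handle at its +y, origin under its centre.
- carton: Bystander: carton 100 by 140 by 90 mm, origin under its centre.

How it is judged (in metres and radians):
On the way, in this order (a step that is already met when the one before it is completed fails the run):
1. The white float stands upright on its foot on the floor of the black tray, let go and at rest (x of white_float in the frame of tray_floor between -0.05 and 0.05 m and y of white_float in the frame of tray_floor between -0.12 and 0.12 m and z of white_float in the frame of tray_floor between -0.006 and 0.008 m and angle between white_float's own z axis and vertical below 0.25 rad and linear speed of white_float below 0.03 m/s and contact force between the fingers and white_float below 0.1 N), for 0.2 s.
2. With the pan empty and the white float in the tray, the tare pointer reads zero within 4.5 degrees (0.08 rad) and the fingers have let go of the knob (all of step 1 and value of joint tare between -0.08 and 0.08 rad and contact force between the fingers and tare below 0.1 N), for 0.2 s.
3. The orange float stands on its foot on the floor of the pan, let go and at rest (x of orange_float in the frame of pan_floor between -0.09 and 0.09 m and y of orange_float in the frame of pan_floor between -0.075 and 0.075 m and z of orange_float in the frame of pan_floor between -0.006 and 0.008 m and angle between orange_float's own z axis and vertical below 0.25 rad and linear speed of orange_float below 0.03 m/s and contact force between the fingers and orange_float below 0.1 N), for 0.2 s.
At the end, for the whole second after the job is handed in: The white float stands upright (within 14 degrees) on the tray's floor, the orange float stands upright (within 14 degrees) on the pan's floor, both let go and at rest, and the tare pointer still reads zero within 4.5 degrees (0.08 rad) (all of step 1 and all of step 3 and value of joint tare between -0.08 and 0.08 rad); the robot touches nothing.
It fails at once if The orange float is let go inside the pan with its foot more than 15 mm above the pan's floor (x of orange_float in the frame of pan_floor between -0.1 and 0.1 m and y of orange_float in the frame of pan_floor between -0.09 and 0.09 m and z of orange_float in the frame of pan_floor between 0.015 and 0.2 m and contact force between the fingers and orange_float below 0.1 N).
It fails at once if The orange float is pressed or dropped onto the pan with more than 20 N (contact force between orange_float and pan above 20 N).
It fails at once if A bystander (blue float, glue bottle, jar, tape roll, screwdriver, mug or carton) is moved by more than 25 mm (distance of any of blue_float, glue_bottle, jar, tape_roll, screwdriver, mug, carton from where it was at the start of the episode above 0.025 m).
It also fails if it takes over 72 s, if anything falls off the work surface, if the arm or the gripper's body presses on something with over 40 N, if the wrist force passes 120 N, or if a joint passes its speed limit or range.

ROBOT

A 6-joint arm with a two-finger parallel gripper is mounted at the origin on the work surface. World frame = base frame: x ahead of the robot, y to its left, z up, the work surface at z = 0. Lengths are in mm, angles in rad, forces in N, time in s.
With the tool pointing down it reaches from about 275 to 725 mm from the base axis. Payload 15.9 kg.
Tool frame: the origin (TCP) lies at the very end of the fingers, on their centre line; the grasp point (between the pads) lies 19 mm behind it (tcp_to_grasp is the distance from the TCP to the grasp point, in mm); z points along the fingers, y is the line along which they close (so a half turn about z gives the same grasp; the last joint's range is limited). The gripper opens to 85 mm and grips with 20 to 120 N. Pads are 22 mm wide; open, the fingers measure 114 mm over their backs; the gripper's body (76 mm by 85 mm) begins 54 mm behind the grasp point. The pads swing forward as they close: fully open they stand 13 mm farther back than shut.
Start: joints at [1.263, 0.213, -0.034, 1.323, 0, 1.571], TCP at [151.475, 476.488, 231.306] pointing down, gripper open.
Joint ranges: [-2.98, 2.98], [-0.74, 1.72], [-1.14, 1.35], [-2.1, 2.04], [-1.57, 1.44], [-3.14, 3.14]. Speed limits (rad/s): [1.89, 1.89, 2.39, 2.57, 3.14, 3.14].

INTERFACE

Orientations are given as a rotation vector (axis times angle).
In Python, from workcell import * gives the robot as it stands.
- The arm moves only by the shell command python3 -m inch 'ROWS' [FORCE]. ROWS is JSON, a list of rows, each an object with "dp": the shift along the tool's x, y, z each as a share of 0.04 m, from -1 to 1, a list of three; "angular": the turn, a rotation vector about the tool's x, y, z each as a share of 0.08 rad, from -1 to 1, a list of three; "hand": the closure, from 0 (fully open) to 1 (shut). A call has 1 to 8 rows; each row shifts and turns the commanded pose from where the row before left it, along the tool's axes as they then stand; what a row does not reach is not made up. A row lasts 1/12 s, in which the tool goes at most 41.7 mm and 7.16 degrees, less where a joint would pass 70% of its speed; a pose out of reach is approached as far as the arm can. A call with a number of a shift or a turn outside -1 to 1 is refused whole. A call with a gripper value outside its range is refused whole. The fingers move at their own pace and stop on an object; FORCE is the grip in N (left out, the last holds). Time passes only in rows, so rows that do not move let the fingers close. It gives the time, the measured TCP pose, the force, the opening and the grip force at its end, in the units of the state.
- get_state(): the state, without advancing time (a new reading comes with each control period).
- get_image(name): name is "scene" or "top" or "wrist"; returns the picture (400x640x3 uint8, red, green, blue); there is no depth.
- get_calibration(name): a dict with "mtx" (3x3 intrinsics, pixels), "dist_coeffs" ([k1, k2, p1, p2, k3] as OpenCV has them; the pictures are not rectified), "R" (3x3) and "t" (3): a world point X has camera coordinates R X + t. Camera axes: x right, y down, z forward; pixel columns grow to the right and rows downward; lengths in mm; the calibration is good to about 2 mm. A picture is of the moment at which its call begins: read the wrist's pose just before it. get_calibration takes no time and is no camera call; for the wrist camera it gives the pose at the moment of the call.
- sign_off(): hands the job in; it is judged then, once.
The state is a dict: "time_s": time; "joint_pos": joint angles; "joint_vel": joint speeds; "tau": joint torques, N m; "tool_pos": TCP position; "tcp_rot": TCP orientation; "force": force on the tool from outside, world axes, zero at the start; "torque": the same for the moment, N m; "gripper_width": opening from 0.0 (shut) to 1.0 (fully open); "grasp_force": force on a finger pad.
Only numpy, scipy, OpenCV 4.12 (cv2) and the standard library are available. Lean on these libraries where they do the work, as an engineer would, in place of code of your own. Each camera call takes 0.05 s, during which the arm holds its last target. There are 200 camera calls.

## Working session

There is one attempt and no reset: what is moved stays moved. The work goes in short steps, Python scripts to look and compute and a shell command to move; the robot and the scene stay as the last step left them, time stands still between calls to the robot, and variables do not carry over. Pictures are saved under pics/ and viewed, at most 10 in all, crops included, and the job is handed in when it is done.

```bash
mkdir -p pics; ls
python3 - <<'E'
from workcell import *
import cv2
s=get_state();print(s)
for n in("scene","top"):
    im=get_image(n);cv2.imwrite(f"pics/{n}0.png",im[:,:,::-1]);c=get_calibration(n);print(n,c)
E
```

```text
pics
{'time_s': 0.0, 'joint_pos': array([ 1.26299918e+00,  2.13332880e-01, -3.50493642e-02,  1.32349906e+00,
       -1.12927552e-06,  1.57078256e+00]), 'joint_vel': array([ 4.28989917e-05,  1.14315194e-03,  3.77694281e-04,  6.52777278e-04,
       -7.70019051e-04,  9.77812833e-04]), 'tau': array([-3.78667362e-03, -6.86153769e+01,  4.87121201e+01,  1.77532760e-02,
       -1.82389545e-04, -1.37510781e-05]), 'tool_pos': array([151.37854947, 476.18125532, 230.83165476]), 'tcp_rot': array([-4.81533574e-01, -3.10430169e+00,  1.68431980e-03]), 'force': array([ 0.40646237,  0.12921758, -0.23934055]), 'torque': array([-0.07293389,  0.01791707, -0.01532367]), 'grasp_force': 0.0, 'gripper_width': 0.9950398497488298}
scene {'mtx': array([[417.77942726,   0.        , 317.69487341],
       [  0.        , 417.77942726, 197.98606795],
       [  0.        ,   0.        ,   1.        ]]), 'dist_coeffs': array([0.03880991, 0.        , 0.        , 0.        , 0.        ]), 'R': array([[-0.10731127,  0.99418021, -0.00948686],
       [ 0.83726101,  0.08521944, -0.54012189],
       [-0.53617003, -0.06590414, -0.84153333]]), 't': array([  49.12461943, -391.5415866 , 1435.30627768])}
top {'mtx': array([[408.83114875,   0.        , 323.4607172 ],
       [  0.        , 408.83114875, 194.07636877],
       [  0.        ,   0.        ,   1.        ]]), 'dist_coeffs': array([-0.08179436,  0.        ,  0.        ,  0.        ,  0.        ]), 'R': array([[-0.02376961, -0.99952334, -0.01970022],
       [-0.99449791,  0.02565195, -0.10156712],
       [ 0.10202405,  0.01717762, -0.99463361]]), 't': array([  33.18550879,  567.54399245, 1238.99219062])}
```

View pics/top0.png

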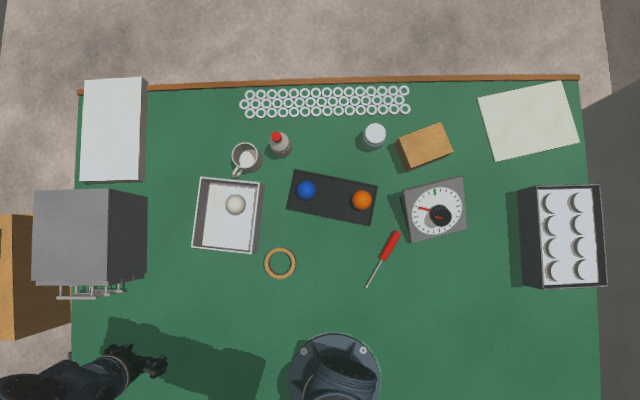

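View pics/scene0.png

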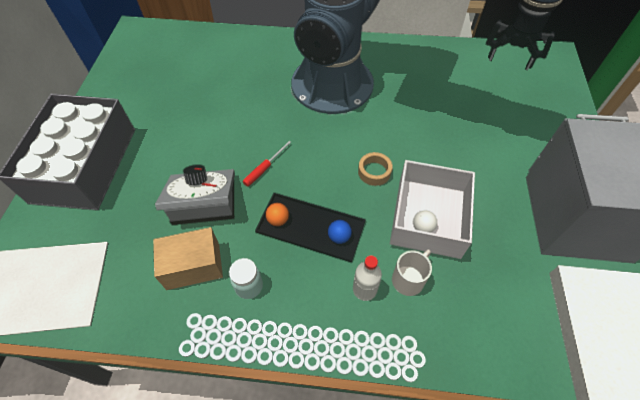

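Top: white float (235,205) in the pan (227,215), blue (306,190), orange (362,200), knob (439,216), pointer tip around (420,208), green mark (434,190). Scene: the same items, with the white float at (425,221) and the knob at (194,175).

```bash
cat > h.py <<'E'
from workcell import *
import cv2, numpy as np
from scipy.spatial.transform import Rotation as Ro
def ray(n,px,c=None):
    c=c or get_calibration(n)
    u=cv2.undistortPoints(np.float64(px).reshape(-1,1,2),c["mtx"],c["dist_coeffs"]).reshape(-1,2)
    d=np.c_[u,np.ones(len(u))]@c["R"]; o=-c["R"].T@c["t"]
    return o,d/np.linalg.norm(d,axis=1)[:,None]
def plane(n,px,z,c=None):
    o,d=ray(n,px,c); return o+d*((z-o[2])/d[:,2])[:,None]
def tri(pa,pb,na="top",nb="scene"):
    (o,d),(p,e)=ray(na,pa),ray(nb,pb); d,e=d[0],e[0]
    s=np.linalg.lstsq(np.c_[d,-e],p-o,rcond=None)[0]
    a,b=o+s[0]*d,p+s[1]*e; return (a+b)/2,np.linalg.norm(a-b)
def blobs(im,lo,hi,box=None,amin=5):
    h=cv2.cvtColor(im,cv2.COLOR_RGB2HSV); m=cv2.inRange(h,np.array(lo),np.array(hi))
    if box:
        x0,y0,x1,y1=box; k=np.zeros_like(m);k[y0:y1,x0:x1]=1;m=m*k
    n,_,st,ce=cv2.connectedComponentsWithStats(m)
    return sorted([(int(st[i,4]),ce[i].round(1).tolist(),st[i,:4].tolist()) for i in range(1,n) if st[i,4]>=amin],reverse=True)[:4],m
def aim(p,yaw=None):
    """world offset (mm) to tool-axes shares"""
    s=get_state(); R=Ro.from_rotvec(s["tcp_rot"]).as_matrix()
    d=R.T@(np.array(p)-s["tool_pos"]); print("tool mm",d.round(1),"shares",(d/40).round(2),"tool y dir",R[:,1].round(3),"z",R[:,2].round(3))
E
python3 - <<'E'
from h import *
t=cv2.imread("pics/top0.png")[:,:,::-1].copy(); s=cv2.imread("pics/scene0.png")[:,:,::-1].copy()
B={"orange":((5,150,90),(20,255,255),(340,180,385,220),(255,195,295,235)),
"blue":((105,120,60),(130,255,255),(290,170,330,210),(320,210,360,250)),
"green":((40,90,60),(85,255,255),(425,183,445,197),(184,186,200,200)),
"red":((0,120,90),(8,255,255),(412,195,460,230),(170,165,235,200))}
for k,(lo,hi,bt,bs) in B.items():
    a,_=blobs(t,lo,hi,bt);b,_=blobs(s,lo,hi,bs);print(k,a,b)
    if a and b: print("  tri",tri(a[0][1],b[0][1]))
v=lambda im:cv2.cvtColor(im,cv2.COLOR_RGB2HSV)
# up-scaled crops
a=cv2.resize(t[165:265,185:285],(400,400),interpolation=2);b=cv2.resize(t[165:265,385:485],(400,400),interpolation=2)
c=np.hstack([a,b]);cv2.imwrite("pics/crop1.png",c[:,:,::-1])
print(plane("top",[(235,205)],50),plane("top",[(439,216)],110))
E
```

```text
orange [(306, [361.6, 199.5], [352, 190, 20, 20])] [(414, [276.6, 213.8], [266, 203, 22, 23])]
  tri (array([548.35989794, -99.61111883,  30.83227096]), np.float64(2.517369969297882))
blue [(307, [306.0, 189.6], [297, 180, 19, 20])] [(456, [339.3, 231.2], [328, 220, 24, 24])]
  tri (array([583.55975788,  71.82603647,  30.37324582]), np.float64(2.324418168696388))
green [(10, [434.4, 191.9], [434, 189, 2, 6])] []
red [(19, [424.1, 208.5], [419, 207, 11, 4]), (16, [437.9, 217.1], [435, 216, 7, 3])] [(25, [208.1, 184.3], [202, 183, 14, 4]), (14, [198.0, 168.5], [195, 168, 7, 2])]
  tri (array([ 512.34506728, -279.86551798,   91.6537935 ]), np.float64(6.429984693059131))
[[539.38417211 290.89582025  50.        ]] [[ 487.59314815 -314.77424908  110.        ]]
```

View pics/crop1.png

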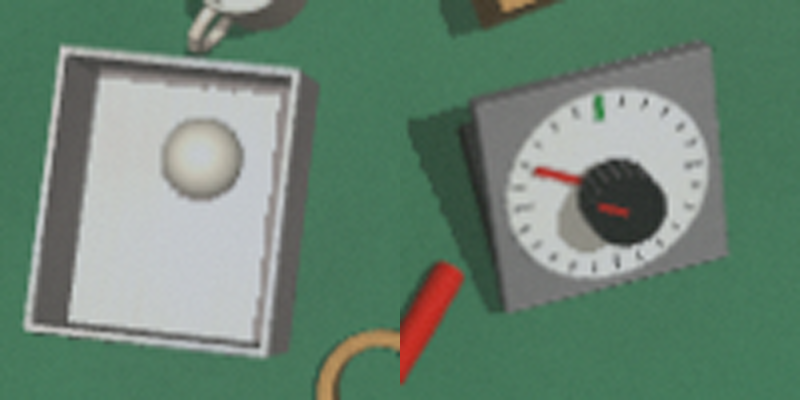

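Run:
```python
from h import *
f=lambda x,y,ox=185:(ox+(x+.5)/4-.5,165+(y+.5)/4-.5)
P=plane("top",[f(62,47),f(300,70),f(268,356),f(25,330)],110);print(P.round(0));pc=P.mean(0);print("pan c",pc.round(1),"sides",np.linalg.norm(np.roll(P,-1,0)-P,axis=1).round(0))
ax=(P[0]+P[1]-P[2]-P[3]);print("pan x dir yaw",np.degrees(np.arctan2(ax[1],ax[0])))
ys=P[0]+P[3]-P[1]-P[2];print("  from y", np.degrees(np.arctan2(-ys[0],ys[1])))
w=plane("top",[f(202,158)],50)[0];print("white",w.round(1),"scene:",plane("scene",[(425,221)],50).round(1))
a=np.arctan2(ax[1],ax[0]);Rp=np.array([[np.cos(a),np.sin(a)],[-np.sin(a),np.cos(a)]]);print("white in pan",Rp@(w-pc)[:2])
g=lambda x,y:f(x-400,y,385)
dc=plane("top",[g(606,183)],75)[0];gm=plane("top",[g(599,107)],108)[0];print("dial",dc,"green",gm,np.linalg.norm((gm-dc)))
v=gm-dc;yaw=np.arctan2(v[1],v[0]);print("console yaw deg",np.degrees(yaw))
# face plane: corners
Rc=Ro.from_euler('zy',[yaw,-np.pi/6]).as_matrix(); n=Rc[:,2];print("axis",n)
def face(px,off):
    o,d=ray("top",[px]);d=d[0];q=dc+n*off;return Rc.T@(o+d*((q-o)@n)/(d@n)-dc)
for nm,p,off in(("tip",g(533,171),7.5),("kn top",g(624,203),48),("green",g(599,107),0),*[("corner",g(*c),0) for c in((472,102),(708,43),(727,255),(508,311))]): 
    q=face(p,off);print(nm,q.round(1),"angle",np.arctan2(q[1],q[0]).round(3))
# tray
t=cv2.imread("pics/top0.png")[:,:,::-1].copy()
_,m=blobs(t,(0,0,0),(180,120,62),(275,160,390,235));c=max(cv2.findContours(m,0,2)[0],key=cv2.contourArea)
r=cv2.minAreaRect(c);T=plane("top",cv2.boxPoints(r),10);print("tray",T.round(0),T.mean(0).round(1),np.linalg.norm(np.roll(T,-1,0)-T,axis=1).round(0))
tt=[("or",(361.6,199.5),30),("bl",(306,189.6),30)]
for k,p,z in tt: print(k,plane("top",[p],z).round(1))
```

```text
[[622. 381. 110.]
 [600. 204. 110.]
 [393. 229. 110.]
 [415. 408. 110.]]
pan c [507.3 305.3 110. ] sides [179. 209. 180. 209.]
pan x dir yaw -7.10430023794038
  from y -7.022761867784323
white [542.1 290.5  50. ] scene: [[541.6 288.8  50. ]]
white in pan [ 36.36235997 -10.41773983]
dial [ 506.02465655 -316.23769236   75.        ] green [ 559.68708848 -305.42010655  108.        ] 63.91929883417358
console yaw deg 11.397272397048122
axis [-0.5        0.         0.8660254]
tip [26.3 53.1  7.5] angle 1.111
kn top [ 7.6 -2.1 48. ] angle -0.268
green [63.  -2.2 -0. ] angle -0.034
corner [87.9 88.1  0. ] angle 0.786
corner [ 95.4 -85.5   0. ] angle -0.731
corner [-82.6 -84.2  -0. ] angle -2.347
corner [-93.  87.  -0.] angle 2.39
tray [[ 528.  139.   10.]
 [ 654.  111.   10.]
 [ 592. -150.   10.]
 [ 468. -120.   10.]] [560.3  -4.8  10. ] [129. 269. 128. 266.]
or [[548.2 -98.4  30. ]]
bl [[583.5  73.   30. ]]
```

Run:
```python
from h import *
g=lambda x,y:(385+(x-400+.5)/4-.5,165+(y+.5)/4-.5)
# corners of the sloping face: back top z=75+45=120(nominal 125 hi), front 30
C=np.vstack([plane("top",[g(472,102),g(708,43)],120),plane("top",[g(727,255),g(508,311)],30)]);print(C.round(0),C.mean(0).round(1))
v=C[0]+C[1]-C[2]-C[3];w=C[0]+C[3]-C[1]-C[2];print(np.degrees([np.arctan2(v[1],v[0]),np.arctan2(-w[0],w[1])]))
dc=plane("top",[g(606,183)],75)[0]
for y in (11.4,13,14.5):
    Rc=Ro.from_euler('ZY',[np.radians(y),-np.pi/6]).as_matrix();n=Rc[:,2]
    def face(px,off):
        o,d=ray("top",[px]);d=d[0];q=dc+n*off;return Rc.T@(o+d*((q-o)@n)/(d@n)-dc)
    print(y,n)
    for nm,p,off in(("tip",g(533,171),7.5),("kn top",g(624,203),48),("green",g(599,107),0),*[("corner",g(*c),0) for c in((472,102),(708,43),(727,255),(508,311))]): 
        q=face(p,off);print(nm,q.round(1),"angle",np.arctan2(q[1],q[0]).round(3))
```

```text
[[ 564. -211.  120.]
 [ 603. -385.  120.]
 [ 450. -419.   30.]
 [ 412. -248.   30.]] [ 507.6 -315.5   75. ]
[13.24042789 12.50585975]
11.4 [-0.49013559 -0.09882867  0.8660254 ]
tip [28.  55.7  7.5] angle 1.105
kn top [ 8.1  2.9 48. ] angle 0.343
green [63.3 -0.4  0. ] angle -0.006
corner [90.2 92.  -0. ] angle 0.795
corner [ 94.1 -85.4  -0. ] angle -0.737
corner [-86.4 -89.4  -0. ] angle -2.339
corner [-90.4  85.8  -0. ] angle 2.382
13 [-0.48718503 -0.11247553  0.8660254 ]
tip [29.8 55.3  7.5] angle 1.077
kn top [ 8.2  3.4 48. ] angle 0.391
green [63.3 -1.9  0. ] angle -0.03
corner [93. 90.  0.] angle 0.769
corner [ 91.4 -88.1  -0. ] angle -0.767
corner [-89.3 -87.8  -0. ] angle -2.365
corner [-87.5  88.2   0. ] angle 2.352
14.5 [-0.48407382 -0.12519     0.8660254 ]
tip [31.4 54.9  7.5] angle 1.051
kn top [ 8.3  3.8 48. ] angle 0.432
green [63.2 -3.3 -0. ] angle -0.053
corner [95.6 88.2 -0. ] angle 0.745
corner [ 88.8 -90.6   0. ] angle -0.796
corner [-92.1 -86.2  -0. ] angle -2.389
corner [-84.6  90.4  -0. ] angle 2.323
```

```bash
python3 -m inch '[{"dp":[0,0,0],"angular":[0,0,-0.8],"hand":0},{"dp":[0,0,0],"angular":[0,0,-0.8],"hand":0},{"dp":[0,0,0],"angular":[0,0,-0.7],"hand":0},{"dp":[0,0,0],"angular":[0,0,0],"hand":0}]' 40; python3 -c "
from h import *
aim([542,290,190]);print(get_calibration('wrist')['R'].round(2))"
```

```text
time_s: 0.43
tool_pos: [151.4, 476.3, 231.0]
tcp_rot: [-0.19, -3.136, 0.001]
force: [-0.1, 0.3, 0.1]
gripper_width: 1.002
grasp_force: 0.0
tool mm [-410.2 -137.8   41.1] shares [-10.26  -3.44   1.03] tool y dir [ 0.121  0.993 -0.001] z [-0.    -0.001 -1.   ]
[[ 0.12  0.99 -0.  ]
 [ 0.94 -0.11  0.33]
 [ 0.32 -0.04 -0.95]]
```

```bash
python3 -m inch '[{"dp":[-0.5,-0.16,0],"angular":[0,0,0],"hand":0},{"dp":[-0.9,-0.3,0],"angular":[0,0,0],"hand":0},{"dp":[-0.9,-0.3,0],"angular":[0,0,0],"hand":0},{"dp":[-0.9,-0.3,0.1],"angular":[0,0,0],"hand":0},{"dp":[-0.9,-0.3,0.1],"angular":[0,0,0],"hand":0},{"dp":[-0.9,-0.3,0.1],"angular":[0,0,0],"hand":0},{"dp":[-0.9,-0.3,0.1],"angular":[0,0,0],"hand":0},{"dp":[-0.9,-0.3,0.1],"angular":[0,0,0],"hand":0}]' >/dev/null; python3 -m inch '[{"dp":[-0.9,-0.3,0.1],"angular":[0,0,0],"hand":0},{"dp":[-0.9,-0.3,0.1],"angular":[0,0,0],"hand":0},{"dp":[-0.9,-0.3,0.1],"angular":[0,0,0],"hand":0},{"dp":[-0.76,-0.28,0.2],"angular":[0,0,0],"hand":0},{"dp":[0,0,0],"angular":[0,0,0],"hand":0},{"dp":[0,0,0],"angular":[0,0,0],"hand":0},{"dp":[0,0,0],"angular":[0,0,0],"hand":0}]'
python3 - <<'E'
from h import *
aim([542,290,29]);im=get_image("wrist");cv2.imwrite("pics/w1.png",im[:,:,::-1])
E
```

```text
time_s: 1.68
tool_pos: [541.3, 289.3, 191.1]
tcp_rot: [-0.197, -3.135, 0.0]
force: [-1.1, 1.2, -0.6]
gripper_width: 0.999
grasp_force: 0.0
tool mm [ -0.7   0.8 162.1] shares [-0.02  0.02  4.05] tool y dir [ 0.125  0.992 -0.   ] z [-0.001 -0.    -1.   ]
```

View pics/w1.png

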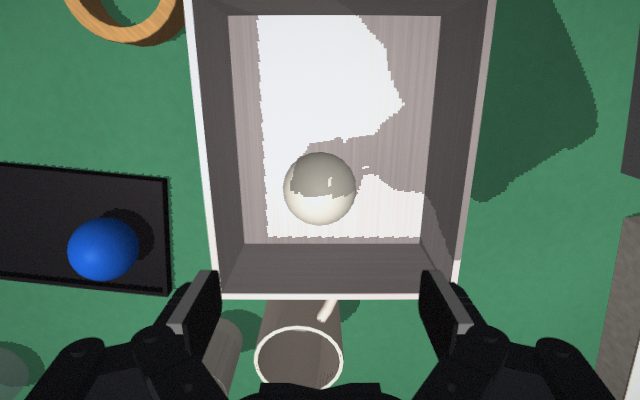

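Wrist view: ball at (320,188), radius about 37, on the pan's floor; fingers at (200,310) and (440,310); the fingers' line runs across the pan's y.

```bash
python3 - <<'E'
from h import *
print(plane("wrist",[(320,188)],50).round(1), plane("wrist",[(102,249)],30).round(1)); aim([542,290,29]); print("cam",(-get_calibration("wrist")["R"].T@get_calibration("wrist")["t"]).round(0))
E
python3 -m inch '[{"dp":[0,0,0.6],"angular":[0,0,0],"hand":0},{"dp":[0,0,0.8],"angular":[0,0,0],"hand":0},{"dp":[0,0,0.6],"angular":[0,0,0],"hand":0},{"dp":[0,0,0],"angular":[0,0,0],"hand":0}]'
```

```text
[[544.2 289.5  50. ]] [[585.7  68.5  30. ]]
tool mm [ -0.9   0.4 162.5] shares [-0.02  0.01  4.06] tool y dir [0.124 0.992 0.   ] z [-0.  0. -1.]
cam [458. 300. 335.]
time_s: 2.07
tool_pos: [538.5, 289.0, 107.3]
tcp_rot: [-0.192, -3.13, 0.005]
force: [-1.8, -1.3, -1.3]
gripper_width: 1.001
grasp_force: 0.0
```

```bash
python3 -m inch '[{"dp":[-0.03,0,0.6],"angular":[0,0,0],"hand":0},{"dp":[0,0,0.6],"angular":[0,0,0],"hand":0},{"dp":[0,0,0.5],"angular":[0,0,0],"hand":0},{"dp":[0,0,0.25],"angular":[0,0,0],"hand":0},{"dp":[0,0,0],"angular":[0,0,0],"hand":0},{"dp":[0,0,0],"angular":[0,0,0],"hand":0},{"dp":[0,0,0],"angular":[0,0,0],"hand":0}]'; python3 -c "
from h import *
aim([543,290,29])"
```

```text
time_s: 2.65
tool_pos: [543.1, 290.5, 35.0]
tcp_rot: [0.193, 3.134, 0.002]
force: [-2.5, 5.7, -0.8]
gripper_width: 1.0
grasp_force: 0.0
tool mm [ 0.  -0.5  6. ] shares [ 0.   -0.01  0.15] tool y dir [0.123 0.992 0.002] z [ 0.001  0.001 -1.   ]
```

```bash
python3 -m inch '[{"dp":[0,0,0.1],"angular":[0,0,0],"hand":0},{"dp":[0,0,0],"angular":[0,0,0],"hand":0},{"dp":[0,0,0],"angular":[0,0,0],"hand":1},{"dp":[0,0,0],"angular":[0,0,0],"hand":1},{"dp":[0,0,0],"angular":[0,0,0],"hand":1},{"dp":[0,0,0],"angular":[0,0,0],"hand":1},{"dp":[0,0,0],"angular":[0,0,0],"hand":1},{"dp":[0,0,0],"angular":[0,0,0],"hand":1}]' 30;  python3 -m inch '[{"dp":[0,0,0],"angular":[0,0,0],"hand":1},{"dp":[0,0,0],"angular":[0,0,0],"hand":1},{"dp":[0,0,0],"angular":[0,0,0],"hand":1},{"dp":[0,0,0],"angular":[0,0,0],"hand":1}]'
```

```text
time_s: 3.32
tool_pos: [543.0, 288.9, 30.0]
tcp_rot: [0.195, 3.135, -0.0]
force: [-3.6, -0.7, 7.3]
gripper_width: 0.7
grasp_force: 31.0
time_s: 3.65
tool_pos: [543.0, 289.0, 30.0]
tcp_rot: [0.195, 3.135, -0.0]
force: [-3.0, -1.8, 7.8]
gripper_width: 0.701
grasp_force: 31.0
```

Chord 59.6 mm means gripping about 8 mm above the equator; I'll regrip 6 mm lower.

```bash
python3 -m inch '[{"dp":[0,0,0],"angular":[0,0,0],"hand":0},{"dp":[0,0,0],"angular":[0,0,0],"hand":0},{"dp":[0,0,0],"angular":[0,0,0],"hand":0},{"dp":[0,0,0.18],"angular":[0,0,0],"hand":0},{"dp":[0,0,0],"angular":[0,0,0],"hand":0},{"dp":[0,0,0],"angular":[0,0,0],"hand":1},{"dp":[0,0,0],"angular":[0,0,0],"hand":1},{"dp":[0,0,0],"angular":[0,0,0],"hand":1}]' 30;  python3 -m inch '[{"dp":[0,0,0],"angular":[0,0,0],"hand":1},{"dp":[0,0,0],"angular":[0,0,0],"hand":1},{"dp":[0,0,0],"angular":[0,0,0],"hand":1},{"dp":[0,0,0],"angular":[0,0,0],"hand":1}]'
```

```text
time_s: 4.32
tool_pos: [542.9, 288.9, 22.5]
tcp_rot: [0.194, 3.135, -0.0]
force: [-2.5, -0.2, 3.0]
gripper_width: 0.704
grasp_force: 31.7
time_s: 4.65
tool_pos: [542.9, 288.9, 22.5]
tcp_rot: [0.195, 3.135, -0.0]
force: [-2.1, -0.2, 5.3]
gripper_width: 0.695
grasp_force: 31.8
```

```bash
python3 -m inch '[{"dp":[0,0,-0.2],"angular":[0,0,0],"hand":1},{"dp":[0,0,-0.5],"angular":[0,0,0],"hand":1},{"dp":[0,0,-0.8],"angular":[0,0,0],"hand":1},{"dp":[0,0,-0.8],"angular":[0,0,0],"hand":1},{"dp":[0,0,-0.8],"angular":[0,0,0],"hand":1},{"dp":[0,0,-0.8],"angular":[0,0,0],"hand":1},{"dp":[0,0,-0.4],"angular":[0,0,0],"hand":1},{"dp":[0,0,0],"angular":[0,0,0],"hand":1}]' 
python3 -m inch '[{"dp":[0,0,0],"angular":[0,0,1],"hand":1},{"dp":[0,0,0],"angular":[0,0,1],"hand":1},{"dp":[0,0,0],"angular":[0,0,1],"hand":1},{"dp":[0,0,0],"angular":[0,0,1],"hand":1},{"dp":[0,0,0],"angular":[0,0,1],"hand":1},{"dp":[0,0,0],"angular":[0,0,1],"hand":1},{"dp":[0,0,0],"angular":[0,0,1],"hand":1},{"dp":[0,0,0],"angular":[0,0,1],"hand":1}]' >/dev/null
python3 -m inch '[{"dp":[0,0,0],"angular":[0,0,1],"hand":1},{"dp":[0,0,0],"angular":[0,0,1],"hand":1},{"dp":[0,0,0],"angular":[0,0,1],"hand":1},{"dp":[0,0,0],"angular":[0,0,1],"hand":1},{"dp":[0,0,0],"angular":[0,0,1],"hand":1},{"dp":[0,0,0],"angular":[0,0,1],"hand":1},{"dp":[0,0,0],"angular":[0,0,1],"hand":1},{"dp":[0,0,0],"angular":[0,0,1],"hand":1}]' >/dev/null
python3 -m inch '[{"dp":[0,0,0],"angular":[0,0,1],"hand":1},{"dp":[0,0,0],"angular":[0,0,1],"hand":1},{"dp":[0,0,0],"angular":[0,0,1],"hand":1},{"dp":[0,0,0],"angular":[0,0,1],"hand":1},{"dp":[0,0,0],"angular":[0,0,0.8],"hand":1},{"dp":[0,0,0],"angular":[0,0,0],"hand":1},{"dp":[0,0,0],"angular":[0,0,0],"hand":1}]'
python3 -c "
from h import *
aim([564,-13,100])"
```

```text
time_s: 5.32
tool_pos: [544.4, 289.7, 198.8]
tcp_rot: [0.194, 3.13, 0.005]
force: [1.2, -0.6, -1.4]
gripper_width: 0.699
grasp_force: 33.1
time_s: 7.23
tool_pos: [542.6, 288.8, 193.5]
tcp_rot: [-2.447, -1.97, 0.002]
force: [-0.6, -0.4, -2.1]
gripper_width: 0.701
grasp_force: 33.1
tool mm [-290.3   85.3   93.7] shares [-7.26  2.13  2.34] tool y dir [ 0.977 -0.213 -0.001] z [-0.001 -0.001 -1.   ]
```

```bash
python3 -m inch '[{"dp":[-0.6,0.2,0],"angular":[0,0,0],"hand":1},{"dp":[-0.9,0.25,0],"angular":[0,0,0],"hand":1},{"dp":[-0.9,0.28,0],"angular":[0,0,0],"hand":1},{"dp":[-0.9,0.28,0],"angular":[0,0,0],"hand":1},{"dp":[-0.9,0.28,0.2],"angular":[0,0,0],"hand":1},{"dp":[-0.9,0.28,0.3],"angular":[0,0,0],"hand":1},{"dp":[-0.9,0.28,0.3],"angular":[0,0,0],"hand":1},{"dp":[-0.7,0.2,0.4],"angular":[0,0,0],"hand":1}]' >/dev/null
python3 -m inch '[{"dp":[-0.56,0.08,0.4],"angular":[0,0,0],"hand":1},{"dp":[0,0,0.4],"angular":[0,0,0],"hand":1},{"dp":[0,0,0.3],"angular":[0,0,0],"hand":1},{"dp":[0,0,0],"angular":[0,0,0],"hand":1},{"dp":[0,0,0],"angular":[0,0,0],"hand":1},{"dp":[0,0,0],"angular":[0,0,0],"hand":1}]'
python3 - <<'E'
from h import *
aim([564,-13,4])
im=get_image("wrist");cv2.imwrite("pics/w2.png",im[:,:,::-1])
E
```

```text
time_s: 8.4
tool_pos: [563.9, -12.6, 102.9]
tcp_rot: [2.447, 1.969, 0.001]
force: [-0.5, -0.2, -0.8]
gripper_width: 0.701
grasp_force: 33.1
tool mm [-0.4  0.1 98.9] shares [-0.01  0.    2.47] tool y dir [ 0.977 -0.214  0.001] z [ 0.001 -0.    -1.   ]
```

View pics/w2.png

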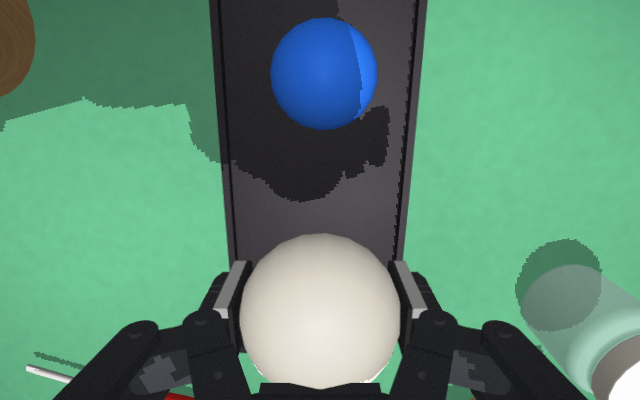

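The white float sits upright between the pads at (320,310), the blue one is at (324,73), and the tray lies beneath. Lowering it.

```bash
python3 -m inch '[{"dp":[0,0,0.5],"angular":[0,0,0],"hand":1},{"dp":[0,0,0.6],"angular":[0,0,0],"hand":1},{"dp":[0,0,0.6],"angular":[0,0,0],"hand":1},{"dp":[0,0,0.4],"angular":[0,0,0],"hand":1},{"dp":[0,0,0.2],"angular":[0,0,0],"hand":1},{"dp":[0,0,0.06],"angular":[0,0,0],"hand":1},{"dp":[0,0,0.05],"angular":[0,0,0],"hand":1},{"dp":[0,0,0],"angular":[0,0,0],"hand":1}]';python3 -m inch '[{"dp":[0,0,0],"angular":[0,0,0],"hand":1},{"dp":[0,0,0],"angular":[0,0,0],"hand":1}]'
```

```text
time_s: 9.12
tool_pos: [564.4, -12.7, 6.6]
tcp_rot: [2.448, 1.968, 0.002]
force: [-0.4, -0.2, -0.6]
gripper_width: 0.7
grasp_force: 33.1
time_s: 9.28
tool_pos: [564.3, -12.8, 6.7]
tcp_rot: [2.448, 1.967, 0.002]
force: [-0.1, -0.6, -1.2]
gripper_width: 0.701
grasp_force: 33.1
```

```bash
python3 -m inch '[{"dp":[0,0,0.05],"angular":[0,0,0],"hand":1},{"dp":[0,0,0.03],"angular":[0,0,0],"hand":1},{"dp":[0,0,0],"angular":[0,0,0],"hand":1},{"dp":[0,0,0],"angular":[0,0,0],"hand":1}]';python3 -m inch '[{"dp":[0,0,0.03],"angular":[0,0,0],"hand":1},{"dp":[0,0,0],"angular":[0,0,0],"hand":1},{"dp":[0,0,0],"angular":[0,0,0],"hand":1}]'
```

```text
time_s: 9.62
tool_pos: [563.6, -12.8, 2.6]
tcp_rot: [2.449, 1.968, 0.0]
force: [0.7, 0.2, -0.6]
gripper_width: 0.707
grasp_force: 33.2
time_s: 9.87
tool_pos: [563.7, -12.8, 2.4]
tcp_rot: [2.449, 1.968, 0.001]
force: [-8.0, 0.6, 18.6]
gripper_width: 0.7
grasp_force: 34.4
```

```bash
python3 -m inch '[{"dp":[0,0,-0.03],"angular":[0,0,0],"hand":1},{"dp":[0,0,0],"angular":[0,0,0],"hand":0},{"dp":[0,0,0],"angular":[0,0,0],"hand":0},{"dp":[0,0,0],"angular":[0,0,0],"hand":0},{"dp":[0,0,0],"angular":[0,0,0],"hand":0},{"dp":[0,0,-0.4],"angular":[0,0,0],"hand":0},{"dp":[0,0,-0.8],"angular":[0,0,0],"hand":0},{"dp":[0,0,-0.8],"angular":[0,0,0],"hand":0}]';python3 -m inch '[{"dp":[0,0,-0.8],"angular":[0,0,0],"hand":0},{"dp":[0,0,-0.8],"angular":[0,0,0],"hand":0},{"dp":[0,0,-0.8],"angular":[0,0,0],"hand":0},{"dp":[0,0,-0.8],"angular":[0,0,0],"hand":0},{"dp":[0,0,-0.8],"angular":[0,0,0],"hand":0},{"dp":[0,0,0],"angular":[0,0,0],"hand":0},{"dp":[0,0,0],"angular":[0,0,0],"hand":0}]'
python3 - <<'E'
from h import *
im=get_image("top");cv2.imwrite("pics/t2.png",im[:,:,::-1])
a,_=blobs(im,(0,0,120),(180,80,255),(285,170,385,225));print(a)
for q in a[:1]: print(plane("top",[q[1]],30))
Rc=Ro.from_euler('ZY',[np.radians(12.8),-np.pi/6]).as_matrix();n=Rc[:,2];x=Rc[:,0];dc=np.array([507,-316,75.])
print("axis",n,"knob grip",dc+32*n,"top",dc+48*n)
s=get_state();print(s["joint_pos"].round(3))
# tool z=-n ; keep tool y in the face horizontal or along slope
for nm,y in(("y=slope x",x),("y=face y",Rc[:,1]),("y=-face y",-Rc[:,1]),("y=-x",-x)):
    R=np.c_[np.cross(y,-n),y,-n]; R0=Ro.from_rotvec(s["tcp_rot"]); print(nm,(R0.inv()*Ro.from_matrix(R)).as_rotvec().round(3))
E
```

```text
time_s: 10.53
tool_pos: [562.5, -12.8, 82.5]
tcp_rot: [-2.448, -1.967, 0.003]
force: [0.2, 0.2, 0.4]
gripper_width: 0.998
grasp_force: 0.0
time_s: 11.12
tool_pos: [564.6, -12.8, 244.1]
tcp_rot: [2.447, 1.967, 0.004]
force: [0.1, 0.8, -0.1]
gripper_width: 0.999
grasp_force: 0.0
[(347, [373.0, 181.1], [366, 170, 15, 24]), (212, [341.6, 213.8], [334, 197, 16, 28]), (56, [302.6, 173.6], [295, 170, 13, 10]), (32, [304.4, 185.0], [299, 180, 9, 11])]
[[ 604.65621777 -135.74989177   30.        ]]
axis [-0.48757468 -0.11077425  0.8660254 ] knob grip [ 491.39761033 -319.54477596  102.71281292] top [ 483.5964155  -321.31716394  116.56921938]
[-0.023  0.347  0.173  1.396  0.     1.765]
y=slope x [-0.514  0.115 -0.43 ]
y=face y [-0.524 -0.332 -1.958]
y=-face y [-0.295  0.466  1.103]
y=-x [0.157 0.701 2.62 ]
```

```bash
python3 -m inch '[{"dp":[0,0,0],"angular":[-0.803,0.18,-0.672],"hand":0},{"dp":[0,0,0],"angular":[-0.803,0.18,-0.672],"hand":0},{"dp":[0,0,0],"angular":[-0.803,0.18,-0.672],"hand":0},{"dp":[0,0,0],"angular":[-0.803,0.18,-0.672],"hand":0},{"dp":[0,0,0],"angular":[-0.803,0.18,-0.672],"hand":0},{"dp":[0,0,0],"angular":[-0.803,0.18,-0.672],"hand":0},{"dp":[0,0,0],"angular":[-0.803,0.18,-0.672],"hand":0},{"dp":[0,0,0],"angular":[-0.803,0.18,-0.672],"hand":0}]'
python3 -c "
from h import *
aim([444,-330,188]);print(get_state()['joint_pos'].round(2))"
```

```text
time_s: 11.83
tool_pos: [562.6, -12.5, 241.1]
tcp_rot: [1.717, 2.157, 0.578]
force: [0.6, 0.2, 0.7]
gripper_width: 1.002
grasp_force: 0.0
tool mm [-282.7 -188.4  -47.4] shares [-7.07 -4.71 -1.18] tool y dir [0.844 0.194 0.5  ] z [ 0.488  0.112 -0.866]
[-0.12 -0.09 -0.49  0.68  0.17  1.27]
```

```bash
python3 -m inch '[{"dp":[-0.7,-0.47,-0.12],"angular":[0,0,0],"hand":0},{"dp":[-0.7,-0.47,-0.12],"angular":[0,0,0],"hand":0},{"dp":[-0.7,-0.47,-0.12],"angular":[0,0,0],"hand":0},{"dp":[-0.7,-0.47,-0.12],"angular":[0,0,0],"hand":0},{"dp":[-0.7,-0.47,-0.12],"angular":[0,0,0],"hand":0},{"dp":[-0.7,-0.47,-0.12],"angular":[0,0,0],"hand":0},{"dp":[-0.7,-0.47,-0.12],"angular":[0,0,0],"hand":0},{"dp":[-0.7,-0.47,-0.12],"angular":[0,0,0],"hand":0}]' >/dev/null
python3 -m inch '[{"dp":[-0.7,-0.47,-0.12],"angular":[0,0,0],"hand":0},{"dp":[-0.7,-0.47,-0.12],"angular":[0,0,0],"hand":0},{"dp":[0,0,0],"angular":[0,0,0],"hand":0},{"dp":[0,0,0],"angular":[0,0,0],"hand":0},{"dp":[0,0,0],"angular":[0,0,0],"hand":0}]'
python3 - <<'E'
from h import *
aim([444,-330,188]);print(get_state()['joint_pos'].round(2))
a=get_image("wrist");cv2.imwrite("pics/w3.png",a[:,:,::-1])
im=get_image("top");cv2.imwrite("pics/t3.png",im[:,:,::-1])
b,_=blobs(im,(0,0,120),(180,80,255),(310,180,360,215));print("white",b[:2],plane("top",[b[0][1]],30).round(1))
E
```

```text
time_s: 12.92
tool_pos: [442.9, -326.5, 189.0]
tcp_rot: [1.723, 2.156, 0.578]
force: [-0.5, -0.2, -0.2]
gripper_width: 1.001
grasp_force: 0.0
tool mm [-3.6 -0.2  1. ] shares [-0.09 -0.01  0.03] tool y dir [0.846 0.19  0.498] z [ 0.486  0.112 -0.867]
[-0.9   0.11 -0.39  0.83  0.47  0.51]
white [(275, [334.0, 195.5], [325, 187, 19, 19])] [[562.8 -13.4  30. ]]
```

View pics/w3.png

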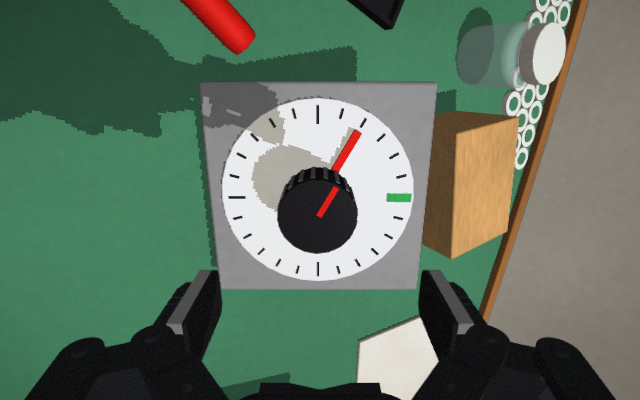

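The wrist sees the dial squarely: drum top (318,213), pointer tip (357,132), green mark (399,198), dial edges at x 222 to 414, y 98 to 280.

```bash
cat > face.py <<'E'
from h import *
Rc=Ro.from_euler('ZY',[np.radians(12.8),-np.pi/6]).as_matrix();n=Rc[:,2];dc=np.array([507,-316,75.])
def face(px,off):
    o,d=ray("wrist",px);q=dc+n*off;return (o+d*(((q-o)@n)/(d@n))[:,None]-dc)@Rc
E
python3 - <<'E'
from face import *
im=cv2.cvtColor(cv2.imread("pics/w3.png"),cv2.COLOR_BGR2RGB)
E=face([(222,190),(414,190),(318,98),(318,280)],0);print(E.round(1))
gb,_=blobs(im,(45,120,80),(80,255,255),(380,185,418,210));print(gb[0]);gr=face([gb[0][1]],0)[0]
kt=face([(317.5,213)],48)[0];print("green",gr,"knob top",kt)
rb,m=blobs(im,(0,150,100),(8,255,255),(300,110,370,230));print(rb)
ys,xs=np.nonzero(m);
sel=ys<172;F=face(np.c_[xs,ys][sel],8);print("tip far",F[np.argsort(ys[sel])[:4]].round(1))
vx=cv2.fitLine(np.float32(F[:,:2]),2,0,.01,.01).ravel();print(vx)
for nm,cc in(("knob",kt),("dial",[(E[:,0].min()+E[:,0].max())/2,(E[:,1].min()+E[:,1].max())/2])):
    t=F[np.argsort(ys[sel])[:6]].mean(0)-np.r_[cc[:2],0]; g=gr[:2]-np.array(cc[:2]);print(nm,cc,"pointer",np.arctan2(t[1],t[0]),"green",np.arctan2(g[1],g[0]),np.hypot(*t[:2]))
print("line angle",np.arctan2(vx[1],vx[0]))
E
```

```text
[[-78.    2.6  -0. ]
 [ 79.7   2.8   0. ]
 [  1.   75.4   0. ]
 [  0.8 -82.1  -0. ]]
(192, [398.5, 197.5], [387, 194, 24, 8])
green [ 6.74374800e+01 -3.68205192e+00 -2.15561577e-16] knob top [ 0.87522334  1.02893225 48.        ]
[(365, [346.1, 150.7], [331, 130, 30, 42]), (218, [327.3, 201.3], [316, 186, 23, 32])]
tip far [[28.1 52.5  8. ]
 [28.9 52.5  8. ]
 [29.6 52.5  8. ]
 [28.1 51.8  8. ]]
[ 0.49818996  0.86706793 22.486906   36.712345  ]
knob [ 0.87522334  1.02893225 48.        ] pointer 1.069927429225248 green -0.07065778560560217 58.306554263303106
dial [np.float64(0.8577935783137534), np.float64(-3.3287872904269378)] pointer 1.1033447143368087 green -0.005305842213542614 62.17207676929105
line angle 1.0492864
```

```bash
python3 -c "
from face import *
aim(dc+Rc@[0.9,-2,10])"
```

```text
tool mm [ -6.4  -0.8 121.5] shares [-0.16 -0.02  3.04] tool y dir [0.845 0.192 0.499] z [ 0.486  0.112 -0.867]
```

```bash
python3 -m inch '[{"dp":[-0.16,-0.02,0.4],"angular":[0,0,0],"hand":0},{"dp":[0,0,0.6],"angular":[0,0,0],"hand":0},{"dp":[0,0,0.6],"angular":[0,0,0],"hand":0},{"dp":[0,0,0.5],"angular":[0,0,0],"hand":0},{"dp":[0,0,0.4],"angular":[0,0,0],"hand":0},{"dp":[0,0,0.3],"angular":[0,0,0],"hand":0},{"dp":[0,0,0.2],"angular":[0,0,0],"hand":0},{"dp":[0,0,0],"angular":[0,0,0],"hand":0}]'
python3 -m inch '[{"dp":[0,0,0],"angular":[0,0,0],"hand":0},{"dp":[0,0,0],"angular":[0,0,0],"hand":0}]';python3 -c "
from face import *
aim(dc+Rc@[0.9,-2,10])"
```

```text
time_s: 13.68
tool_pos: [502.8, -318.7, 84.7]
tcp_rot: [1.721, 2.158, 0.578]
force: [0.1, 1.8, 0.3]
gripper_width: 1.002
grasp_force: 0.0
time_s: 13.85
tool_pos: [502.7, -320.4, 86.7]
tcp_rot: [1.72, 2.155, 0.576]
force: [-0.3, -0.3, -0.1]
gripper_width: 1.002
grasp_force: 0.0
tool mm [ 1.3 -0.5  2.7] shares [ 0.03 -0.01  0.07] tool y dir [0.845 0.192 0.5  ] z [ 0.487  0.11  -0.866]
```

```bash
python3 -m inch '[{"dp":[0.03,0,0.05],"angular":[0,0,0],"hand":1},{"dp":[0,0,0],"angular":[0,0,0],"hand":1},{"dp":[0,0,0],"angular":[0,0,0],"hand":1},{"dp":[0,0,0],"angular":[0,0,0],"hand":1},{"dp":[0,0,0],"angular":[0,0,0],"hand":1},{"dp":[0,0,0],"angular":[0,0,0],"hand":1},{"dp":[0,0,0],"angular":[0,0,0],"hand":1}]' 30
```

```text
time_s: 14.43
tool_pos: [501.5, -319.5, 83.6]
tcp_rot: [1.725, 2.155, 0.573]
force: [-18.6, -3.4, 7.3]
gripper_width: 0.647
grasp_force: 29.0
```

```bash
python3 -m inch '[{"dp":[0,-0.03,-0.03],"angular":[0,0,0.5],"hand":1},{"dp":[0,0,0],"angular":[0,0,1],"hand":1},{"dp":[0,0,0],"angular":[0,0,1],"hand":1},{"dp":[0,0,0],"angular":[0,0,1],"hand":1},{"dp":[0,0,0],"angular":[0,0,1],"hand":1},{"dp":[0,0,0],"angular":[0,0,1],"hand":1},{"dp":[0,0,0],"angular":[0,0,1],"hand":1}]'
python3 -m inch '[{"dp":[0,0,0],"angular":[0,0,1],"hand":1},{"dp":[0,0,0],"angular":[0,0,1],"hand":1},{"dp":[0,0,0],"angular":[0,0,1],"hand":1},{"dp":[0,0,0],"angular":[0,0,1],"hand":1},{"dp":[0,0,0],"angular":[0,0,1],"hand":1},{"dp":[0,0,0],"angular":[0,0,1],"hand":1},{"dp":[0,0,0],"angular":[0,0,1],"hand":1},{"dp":[0,0,0],"angular":[0,0,0],"hand":1}]'
python3 - <<'E'
from face import *
aim(dc+Rc@[0.9,-2,10])
im=get_image("wrist");cv2.imwrite("pics/w4.png",im[:,:,::-1])
E
```

```text
time_s: 15.02
tool_pos: [501.2, -319.5, 83.9]
tcp_rot: [2.296, 1.691, 0.697]
force: [7.0, -4.0, -14.0]
gripper_width: 0.649
grasp_force: 43.4
time_s: 15.68
tool_pos: [501.3, -319.6, 83.9]
tcp_rot: [2.788, 1.03, 0.786]
force: [7.1, -4.4, -14.1]
gripper_width: 0.65
grasp_force: 43.5
tool mm [1.8 0.7 0.9] shares [0.05 0.02 0.02] tool y dir [ 0.59  -0.773  0.232] z [ 0.486  0.11  -0.867]
```

View pics/w4.png

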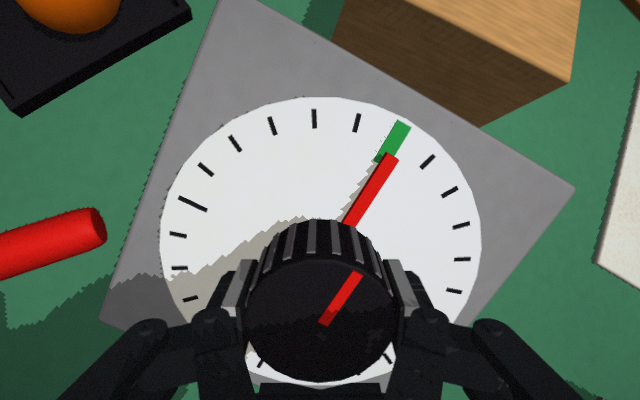

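Pointer tip at (391,158), right beside the green mark at (395,140). Measuring the remainder.

```bash
cat > ptr.py <<'E'
from face import *
def ptr(im,boxg,boxr,c=(0.9,-2)):
    _,mg=blobs(im,(45,120,80),(75,255,255),boxg);_,mr=blobs(im,(0,150,100),(8,255,255),boxr)
    fg=face(np.argwhere(mg)[:,::-1],0);fr=face(np.argwhere(mr)[:,::-1],8)
    for cc in(c,(0.9,-3.3),(.9,-.5)):
        g=fg.mean(0)[:2]-cc;l=cv2.fitLine(np.float32(fr[:,:2]),2,0,.01,.01).ravel();t=fr.mean(0)[:2]-cc;a=np.arctan(l[1]/l[0])
        print("green",np.arctan2(g[1],g[0]).round(3),np.hypot(*g).round(1),"line",a.round(3),"centroid",np.arctan2(t[1],t[0]).round(3), "line dist to c",((l[2]-cc[0])*l[1]-(l[3]-cc[1])*l[0]).round(1))
if __name__=="__main__":
    ptr(get_image("wrist"),(370,115,415,165),(340,140,410,226))
E
python3 ptr.py
```

```text
green -0.018 66.2 line -0.034 centroid -0.04 line dist to c 0.3
green 0.001 66.2 line -0.034 centroid -0.01 line dist to c -1.0
green -0.041 66.2 line -0.034 centroid -0.075 line dist to c 1.8
```

The pointer reads zero within about 0.02 rad. Letting go and backing off.

```bash
python3 -m inch '[{"dp":[0,0,0],"angular":[0,0,0],"hand":0},{"dp":[0,0,0],"angular":[0,0,0],"hand":0},{"dp":[0,0,0],"angular":[0,0,0],"hand":0},{"dp":[0,0,0],"angular":[0,0,0],"hand":0},{"dp":[0,0,-0.3],"angular":[0,0,0],"hand":0},{"dp":[0,0,-0.6],"angular":[0,0,0],"hand":0},{"dp":[0,0,-0.8],"angular":[0,0,0],"hand":0},{"dp":[0,0,-0.8],"angular":[0,0,0],"hand":0}]'
python3 -m inch '[{"dp":[0,0,-0.8],"angular":[0,0,0],"hand":0},{"dp":[0,0,-0.5],"angular":[0,0,0],"hand":0},{"dp":[0,0,0],"angular":[0,0,0],"hand":0},{"dp":[0,0,0],"angular":[0,0,0],"hand":0}]'
python3 - <<'E'
from h import *
im=get_image("wrist");cv2.imwrite("pics/w5.png",im[:,:,::-1])
for nm,lo,hi in(("g",(45,120,80),(75,255,255)),("r",(0,150,100),(8,255,255))):print(nm,blobs(im,lo,hi,(200,50,480,300))[0])
# plan for orange: tool down with y along tray x (-12.5deg)
s=get_state();y=np.array([np.cos(np.radians(-12.5)),np.sin(np.radians(-12.5)),0]);z=np.array([0,0,-1.]);R=np.c_[np.cross(y,z),y,z]
print((Ro.from_rotvec(s["tcp_rot"]).inv()*Ro.from_matrix(R)).as_rotvec().round(3),s["tool_pos"],s["joint_pos"].round(2))
E
```

```text
time_s: 16.45
tool_pos: [452.2, -329.8, 172.0]
tcp_rot: [2.784, 1.039, 0.787]
force: [0.4, -0.9, -0.3]
gripper_width: 1.001
grasp_force: 0.0
time_s: 16.78
tool_pos: [427.7, -336.9, 217.3]
tcp_rot: [2.781, 1.037, 0.787]
force: [-0.3, -0.9, -0.1]
gripper_width: 0.998
grasp_force: 0.0
g [(137, [356.1, 110.8], [347, 102, 17, 20]), (26, [230.8, 113.5], [228, 109, 8, 10]), (19, [476.9, 295.3], [475, 291, 5, 9]), (17, [240.8, 92.1], [239, 89, 5, 7])]
r [(293, [344.0, 136.8], [331, 118, 27, 38]), (177, [327.3, 180.1], [317, 166, 21, 29])]
[ 0.385 -0.366 -0.624] [ 427.66483373 -336.25483375  216.08768202] [-0.93  0.09 -0.33  0.92  0.47  1.55]
```

```bash
python3 - <<'E'
from ptr import *
ptr(cv2.imread("pics/w5.png")[:,:,::-1].copy(),(345,100,367,124),(330,116,360,158))
E
python3 -m inch '[{"dp":[0,0,0],"angular":[0.44,-0.416,-0.709],"hand":0},{"dp":[0,0,0],"angular":[0.44,-0.416,-0.709],"hand":0},{"dp":[0,0,0],"angular":[0.44,-0.416,-0.709],"hand":0},{"dp":[0,0,0],"angular":[0.44,-0.416,-0.709],"hand":0},{"dp":[0,0,0],"angular":[0.44,-0.416,-0.709],"hand":0},{"dp":[0,0,0],"angular":[0.44,-0.416,-0.709],"hand":0},{"dp":[0,0,0],"angular":[0.44,-0.416,-0.709],"hand":0},{"dp":[0,0,0],"angular":[0.44,-0.416,-0.709],"hand":0}]' >/dev/null
python3 -m inch '[{"dp":[0,0,0],"angular":[0.44,-0.416,-0.709],"hand":0},{"dp":[0,0,0],"angular":[0.44,-0.416,-0.709],"hand":0},{"dp":[0,0,0],"angular":[0.44,-0.416,-0.709],"hand":0},{"dp":[0,0,0],"angular":[0,0,0],"hand":0},{"dp":[0,0,0],"angular":[0,0,0],"hand":0}]'
python3 -c "
from h import *
aim([549,-99,190])"
```

```text
green 0.002 65.8 line -0.031 centroid -0.014 line dist to c -0.7
green 0.022 65.8 line -0.031 centroid 0.017 line dist to c -2.0
green -0.021 65.8 line -0.031 centroid -0.049 line dist to c 0.8
time_s: 17.92
tool_pos: [428.2, -335.3, 214.9]
tcp_rot: [-2.446, -1.965, -0.0]
force: [-0.6, 0.4, 0.5]
gripper_width: 0.996
grasp_force: 0.0
tool mm [256.7  67.   25.4] shares [6.42 1.68 0.63] tool y dir [ 0.976 -0.216 -0.003] z [-0.002  0.003 -1.   ]
```

```bash
python3 -m inch '[{"dp":[0.8,0.21,0],"angular":[0,0,0],"hand":0},{"dp":[0.8,0.21,0],"angular":[0,0,0],"hand":0},{"dp":[0.8,0.21,0],"angular":[0,0,0],"hand":0},{"dp":[0.8,0.21,0],"angular":[0,0,0],"hand":0},{"dp":[0.8,0.21,0.1],"angular":[0,0,0],"hand":0},{"dp":[0.8,0.21,0.1],"angular":[0,0,0],"hand":0},{"dp":[0.8,0.21,0.2],"angular":[0,0,0],"hand":0},{"dp":[0.8,0.21,0.2],"angular":[0,0,0],"hand":0}]' >/dev/null
python3 -m inch '[{"dp":[0,0,0],"angular":[0,0,0],"hand":0},{"dp":[0,0,0],"angular":[0,0,0],"hand":0},{"dp":[0,0,0],"angular":[0,0,0],"hand":0}]'
python3 - <<'E'
from h import *
im=get_image("wrist");cv2.imwrite("pics/w6.png",im[:,:,::-1])
b,_=blobs(im,(5,150,60),(20,255,255),(200,80,450,330));print(b[:2]);p=plane("wrist",[b[0][1]],30)[0];print(p.round(1));aim([p[0],p[1],3])
E
```

```text
time_s: 18.83
tool_pos: [548.1, -101.0, 192.1]
tcp_rot: [-2.448, -1.964, 0.0]
force: [-0.2, 0.6, -0.4]
gripper_width: 1.003
grasp_force: 0.0
[(3762, [321.3, 176.5], [287, 142, 69, 70])]
[ 549.7 -100.3   30. ]
tool mm [  1.2   1.7 189.4] shares [0.03 0.04 4.73] tool y dir [ 0.976 -0.218 -0.002] z [-0.002  0.002 -1.   ]
```

```bash
python3 -m inch '[{"dp":[0.02,0.03,0.6],"angular":[0,0,0],"hand":0},{"dp":[0,0,0.8],"angular":[0,0,0],"hand":0},{"dp":[0,0,0.8],"angular":[0,0,0],"hand":0},{"dp":[0,0,0.7],"angular":[0,0,0],"hand":0},{"dp":[0,0,0.6],"angular":[0,0,0],"hand":0},{"dp":[0,0,0.6],"angular":[0,0,0],"hand":0},{"dp":[0,0,0.3],"angular":[0,0,0],"hand":0},{"dp":[0,0,0.2],"angular":[0,0,0],"hand":0}]' >/dev/null
python3 -m inch '[{"dp":[0,0,0],"angular":[0,0,0],"hand":0},{"dp":[0,0,0],"angular":[0,0,0],"hand":0},{"dp":[0,0,0],"angular":[0,0,0],"hand":0}]'; python3 -c "
from h import *
aim([549.2,-99.8,3])"
```

```text
time_s: 19.8
tool_pos: [550.2, -100.4, 9.5]
tcp_rot: [-2.449, -1.966, -0.001]
force: [-0.8, -1.1, -0.0]
gripper_width: 1.001
grasp_force: 0.0
tool mm [ 0.4 -1.1  6.5] shares [ 0.01 -0.03  0.16] tool y dir [ 0.976 -0.217 -0.   ] z [-0.     0.001 -1.   ]
```

```bash
python3 -m inch '[{"dp":[0,-0.02,0.15],"angular":[0,0,0],"hand":0},{"dp":[0,0,0],"angular":[0,0,0],"hand":0},{"dp":[0,0,0],"angular":[0,0,0],"hand":1},{"dp":[0,0,0],"angular":[0,0,0],"hand":1},{"dp":[0,0,0],"angular":[0,0,0],"hand":1},{"dp":[0,0,0],"angular":[0,0,0],"hand":1},{"dp":[0,0,0],"angular":[0,0,0],"hand":1},{"dp":[0,0,0],"angular":[0,0,0],"hand":1}]' 30
python3 -m inch '[{"dp":[0,0,0],"angular":[0,0,0],"hand":1},{"dp":[0,0,0],"angular":[0,0,0],"hand":1},{"dp":[0,0,0],"angular":[0,0,0],"hand":1}]'
```

```text
time_s: 20.47
tool_pos: [548.8, -99.7, 2.9]
tcp_rot: [-2.448, -1.966, 0.0]
force: [-2.4, -0.2, 8.2]
gripper_width: 0.705
grasp_force: 31.0
time_s: 20.72
tool_pos: [548.9, -99.7, 2.9]
tcp_rot: [-2.448, -1.966, 0.0]
force: [-2.1, -0.2, 7.0]
gripper_width: 0.703
grasp_force: 31.0
```

```bash
python3 -m inch '[{"dp":[0,0,-0.2],"angular":[0,0,0],"hand":1},{"dp":[0,0,-0.5],"angular":[0,0,0],"hand":1},{"dp":[0,0,-0.8],"angular":[0,0,0],"hand":1},{"dp":[0,0,-0.8],"angular":[0,0,0],"hand":1},{"dp":[0,0,-0.8],"angular":[0,0,0],"hand":1},{"dp":[0,0,-0.8],"angular":[0,0,0],"hand":1},{"dp":[0,0,-0.6],"angular":[0,0,0],"hand":1},{"dp":[0,0,-0.3],"angular":[0,0,0],"hand":1}]' >/dev/null
python3 -m inch '[{"dp":[0,0,0],"angular":[0,0,0],"hand":1},{"dp":[0,0,0],"angular":[0,0,0],"hand":1}]'
python3 -c "
from h import *
aim([507,305,190])"
```

```text
time_s: 21.55
tool_pos: [549.2, -100.0, 194.7]
tcp_rot: [-2.448, -1.966, -0.0]
force: [-0.5, -0.4, -1.6]
gripper_width: 0.704
grasp_force: 33.0
tool mm [ 386.3 -128.6    5.2] shares [ 9.66 -3.22  0.13] tool y dir [ 0.976 -0.216 -0.001] z [-0.001  0.001 -1.   ]
```

12 rows of (0.805, −0.268).

```bash
python3 -m inch '[{"dp":[0.8,-0.27,0],"angular":[0,0,0],"hand":1},{"dp":[0.8,-0.27,0],"angular":[0,0,0],"hand":1},{"dp":[0.8,-0.27,0],"angular":[0,0,0],"hand":1},{"dp":[0.8,-0.27,0],"angular":[0,0,0],"hand":1},{"dp":[0.8,-0.27,0],"angular":[0,0,0],"hand":1},{"dp":[0.8,-0.27,0],"angular":[0,0,0],"hand":1},{"dp":[0.8,-0.27,0],"angular":[0,0,0],"hand":1},{"dp":[0.8,-0.27,0],"angular":[0,0,0],"hand":1}]' >/dev/null
python3 -m inch '[{"dp":[0.8,-0.27,0],"angular":[0,0,0],"hand":1},{"dp":[0.8,-0.27,0],"angular":[0,0,0],"hand":1},{"dp":[0.8,-0.27,0],"angular":[0,0,0],"hand":1},{"dp":[0.8,-0.27,0],"angular":[0,0,0],"hand":1},{"dp":[0,0,0],"angular":[0,0,0],"hand":1},{"dp":[0,0,0],"angular":[0,0,0],"hand":1},{"dp":[0,0,0],"angular":[0,0,0],"hand":1}]'
python3 - <<'E'
from h import *
aim([507,305,23])
im=get_image("wrist");cv2.imwrite("pics/w7.png",im[:,:,::-1])
E
```

```text
time_s: 22.8
tool_pos: [504.8, 302.5, 193.7]
tcp_rot: [-2.447, -1.966, 0.004]
force: [-0.1, -0.7, -1.3]
gripper_width: 0.703
grasp_force: 33.0
tool mm [  3.1   2.2 170.7] shares [0.08 0.06 4.27] tool y dir [ 0.977 -0.215 -0.004] z [-0.004  0.    -1.   ]
```

View pics/w7.png

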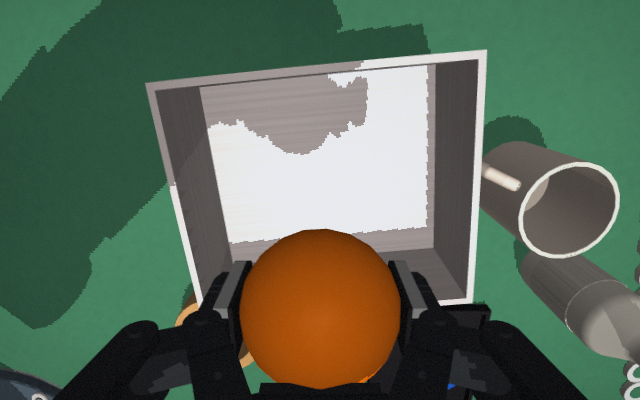

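The orange float is upright in the grip at (320,310) over the empty pan. Lowering it.

```bash
python3 -m inch '[{"dp":[0.07,0.05,0.5],"angular":[0,0,0],"hand":1},{"dp":[0,0,0.6],"angular":[0,0,0],"hand":1},{"dp":[0,0,0.6],"angular":[0,0,0],"hand":1},{"dp":[0,0,0.6],"angular":[0,0,0],"hand":1},{"dp":[0,0,0.6],"angular":[0,0,0],"hand":1},{"dp":[0,0,0.5],"angular":[0,0,0],"hand":1},{"dp":[0,0,0.3],"angular":[0,0,0],"hand":1},{"dp":[0,0,0.2],"angular":[0,0,0],"hand":1}]' >/dev/null
python3 -m inch '[{"dp":[0,0,0.1],"angular":[0,0,0],"hand":1},{"dp":[0,0,0],"angular":[0,0,0],"hand":1},{"dp":[0,0,0],"angular":[0,0,0],"hand":1},{"dp":[0,0,0],"angular":[0,0,0],"hand":1}]'
```

```text
time_s: 23.85
tool_pos: [508.2, 305.7, 36.0]
tcp_rot: [-2.448, -1.966, -0.001]
force: [0.2, 0.6, -1.3]
gripper_width: 0.702
grasp_force: 33.0
```

```bash
python3 -m inch '[{"dp":[0,0,0.13],"angular":[0,0,0],"hand":1},{"dp":[0,0,0.1],"angular":[0,0,0],"hand":1},{"dp":[0,0,0.03],"angular":[0,0,0],"hand":1},{"dp":[0,0,0],"angular":[0,0,0],"hand":1},{"dp":[0,0,0],"angular":[0,0,0],"hand":1},{"dp":[0,0,0],"angular":[0,0,0],"hand":1}]'
python3 -m inch '[{"dp":[0,0,0.025],"angular":[0,0,0],"hand":1},{"dp":[0,0,0],"angular":[0,0,0],"hand":1},{"dp":[0,0,0],"angular":[0,0,0],"hand":1}]'
```

```text
time_s: 24.35
tool_pos: [507.6, 305.6, 24.7]
tcp_rot: [-2.448, -1.966, 0.001]
force: [0.3, -0.9, -0.6]
gripper_width: 0.703
grasp_force: 33.0
time_s: 24.6
tool_pos: [507.6, 305.5, 23.7]
tcp_rot: [-2.448, -1.966, 0.001]
force: [-0.8, 0.5, -0.8]
gripper_width: 0.702
grasp_force: 33.0
```

```bash
python3 -m inch '[{"dp":[0,0,0.013],"angular":[0,0,0],"hand":1},{"dp":[0,0,0],"angular":[0,0,0],"hand":1},{"dp":[0,0,0],"angular":[0,0,0],"hand":1}]'
```

```text
time_s: 24.85
tool_pos: [507.6, 305.5, 23.1]
tcp_rot: [-2.448, -1.966, 0.001]
force: [-0.1, 0.3, -1.4]
gripper_width: 0.702
grasp_force: 33.0
```

Near contact, within about 0.3 mm. Releasing and withdrawing.

```bash
python3 -m inch '[{"dp":[0,0,0.005],"angular":[0,0,0],"hand":1},{"dp":[0,0,0],"angular":[0,0,0],"hand":0},{"dp":[0,0,0],"angular":[0,0,0],"hand":0},{"dp":[0,0,0],"angular":[0,0,0],"hand":0},{"dp":[0,0,0],"angular":[0,0,0],"hand":0},{"dp":[0,0,0],"angular":[0,0,0],"hand":0},{"dp":[0,0,-0.3],"angular":[0,0,0],"hand":0},{"dp":[0,0,-0.7],"angular":[0,0,0],"hand":0}]'
python3 -m inch '[{"dp":[0,0,-0.8],"angular":[0,0,0],"hand":0},{"dp":[0,0,-0.8],"angular":[0,0,0],"hand":0},{"dp":[0,0,-0.8],"angular":[0,0,0],"hand":0},{"dp":[0,0,-0.8],"angular":[0,0,0],"hand":0},{"dp":[0,0,-0.8],"angular":[0,0,0],"hand":0},{"dp":[0,0,0],"angular":[0,0,0],"hand":0},{"dp":[0,0,0],"angular":[0,0,0],"hand":0}]'
python3 - <<'E'
from h import *
w=get_image("wrist");t=get_image("top")
cv2.imwrite("pics/end.png",np.hstack([cv2.resize(w,(400,250)),cv2.resize(t[150:260,180:356+120],(400,149))[:, :] if 0 else cv2.resize(t[140:265,280:480],(400,250))])[:,:,::-1])
b,_=blobs(w,(5,150,60),(20,255,255),(150,60,500,330));print(b[:1],plane("wrist",[b[0][1]],50).round(1))
E
```

```text
time_s: 25.52
tool_pos: [505.7, 304.3, 60.3]
tcp_rot: [-2.447, -1.965, 0.009]
force: [0.3, -0.1, -0.1]
gripper_width: 0.999
grasp_force: 0.0
time_s: 26.1
tool_pos: [508.8, 305.7, 224.6]
tcp_rot: [-2.448, -1.966, -0.004]
force: [1.0, 0.7, -0.7]
gripper_width: 1.002
grasp_force: 0.0
[(3370, [318.5, 175.3], [286, 143, 66, 66])] [[506.3 305.3  50. ]]
```

View pics/end.png

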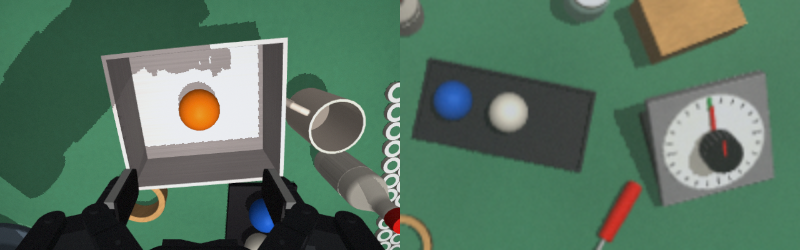

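The orange float stands mid-pan at (506,305), the white float stands in the tray, and the pointer is on the green mark. Handing in.

```bash
python3 -c "
from workcell import *
print(sign_off())"
```

```text
the job is handed in; nothing more can be done
None
```

I handed in the job at about 26 s: the white float stands in the tray, the tare pointer reads zero within about 0.02 rad, the orange float was set down on its foot mid-pan, and sign-off returned no verdict.

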